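# Close the joinery jig on a batten and lock it with the red pin

### The job

Slide the jig's wooden jaw by its black knob fully home, so that the pale batten is pushed up against the fixed jaw. Then take the red-headed pin out of the dark pin block and put it down the slanted hole of the blue eyes, through the steel bar, until its collar rests on the upper eye. Leave the pin there and leave the black pin and the other tools and pieces on the bench where they are.

Things in the scene. Friction and masses are not known exactly. Their poses are not given: they have to be found in the camera images.
- jig: Plywood base board, fixed, x -120..120, y -190..120 mm from its origin (underside, top at z 18 mm); -x is the robot's side. On it: fixed brown jaw (inner face at y = 75 mm, z 18..63, x -100..100), sliding brown jaw (160 x 50 mm, top at z 80) and, at (0, -140) mm, the blue eyes.
- jaw (a joint): Opening of the sliding jaw in m: 0 = fully home (at its end stop towards the jig's +y, front face at jig y = 28 mm), up to 0.06 = open (towards -y). Takes about 2 N, stays where left. A steel bar, 40 x 8 mm, runs from the jaw towards -y through the blue eyes; its 16 mm hole lines up with theirs only when the jaw is home.
- jaw_knob (a point): Middle of the grip of the upright black knob on the sliding jaw: a cylinder 24 mm in diameter, 45 mm tall, of which 20 mm are above this point and 25 mm below it, down to the jaw's top face. Axes as the jig's.
- eyes: Two parallel blue plates, 46 x 40 x 8 mm, on a steel post at the jig's -y end; the steel bar runs between them. Origin: centre of the hole's mouth on the upper plate's upper face, 71 mm above the bench. z: the hole's axis, outward, leaning 35 degrees from vertical towards the jig's -x (robot's side); y: the jig's y. Holes 15 mm, chamfered; the stack is 28 mm thick, free below.
- pin_home (a point): Point on the hole's axis, 50 mm below the mouth, where the tip of the fully seated pin is.
- red_pin: Loose locking pin, about 0.1 kg. Origin at the tip, z along the pin towards the head. Steel shank 12 mm in diameter from z 0 to 50 mm, its first 12 mm tapering to a 6 mm tip; collar 22 mm in diameter z 50..56; red cylindrical head 24 mm in diameter z 56..96 mm. Stands upright in a hole of the pin block, collar on the block's top.
- black_pin: The same pin with a black head, in the other hole of the block; to be left there.
- pin_block: Dark wooden block, 150 (x) x 50 (y) x 60 mm, fixed. Origin at the centre of its underside. Two upright 15 mm holes at x = -40 and +40 mm; either may hold the red pin.
- batten: Loose pale wooden batten, 200 (x) x 45 (y) x 40 mm, about 0.22 kg, lying on the jig board between the jaws along the jig's x; origin at the centre of its underside. Closed, the jaws are 47 mm apart.
- clamp: F-clamp with black arms and red handle, lying flat, bar 260 mm along y; bystander.
- file: File with wooden handle, 300 mm along y, lying; bystander.
- glue_bottle: Standing red bottle, 60 mm in diameter, 170 mm tall; bystander.
- offcut: Wooden offcut 80 x 40 x 20 mm; bystander.
- marker: Red and white marker, 135 mm, lying; bystander.
- hammer: Hammer with wooden handle, 260 mm, lying; bystander.
Things that resemble listed ones, but are neither listed nor needed, are in the scene too. Leave any green or turquoise look-alike of the red_pin alone.

How it is judged:
On the way:
1. the jaw is fully home (opening under 3 mm) (value of joint jaw below 0.003 m), for 0.2 s.
At the end, for the whole second after the job is handed in: The jaw is home (opening under 3 mm); the batten lies flat on the jig between the closed jaws (its middle at jig y 46 to 56 mm, x within 40 mm); the red pin is through both eyes and the bar with its tip within 6 mm of pin_home, its axis within 0.12 rad of the hole's, at rest (value of joint jaw below 0.003 m and distance between red_pin and pin_home below 0.006 m and angle between the z axis of red_pin and the z axis of eyes, either way round below 0.12 rad and linear speed of red_pin below 0.01 m/s and y of batten in the frame of jig between 0.046 and 0.056 m and x of batten in the frame of jig between -0.04 and 0.04 m and z of batten in the frame of jig below 0.024 m); the robot touches nothing.
It fails at once if the black pin was moved more than 20 mm (distance of black_pin from where it was at the start of the episode above 0.02 m).
It fails at once if a bystander (clamp, file, glue bottle, offcut, marker or hammer) was moved more than 30 mm (distance of any of clamp, file, glue_bottle, offcut, marker, hammer from where it was at the start of the episode above 0.03 m).
It also fails if it takes over 51 s, if anything falls off the work surface, if the arm or the gripper's body presses on something with over 40 N, if the wrist force passes 120 N, or if a joint passes its speed limit or range.

### The arm

A 6-joint arm with a two-finger parallel gripper is mounted at the origin on the work surface. World frame = base frame: x ahead of the robot, y to its left, z up, the work surface at z = 0. Lengths are in m, angles in rad, forces in N, time in s.
With the tool pointing down it reaches from about 0.325 to 0.775 m from the base axis. Payload 9.3 kg.
Tool frame: the origin (TCP) lies at the very end of the fingers, on their centre line; the grasp point (between the pads) lies 19 mm behind it (r.tcp_to_grasp is the z of the grasp point in the tool frame, in m); z points along the fingers, y is the line along which they close (so a half turn about z gives the same grasp; the last joint's range is limited). The gripper opens to 85 mm and grips with 20 to 120 N. Pads are 22 mm wide; open, the fingers measure 114 mm over their backs; the gripper's body (76 mm by 85 mm) begins 54 mm behind the grasp point. The pads swing forward as they close: fully open they stand 13 mm farther back than shut.
Start: joints at [1.027, 0.259, 0.021, 1.334, 0, 1.418], TCP at [0.21, 0.509, 0.231] pointing down, gripper open.
Joint ranges: [-3.04, 3.04], [-0.91, 1.82], [-1.04, 1.36], [-1.92, 1.95], [-1.52, 1.45], [-3.14, 3.14]. Speed limits (rad/s): [2.22, 2.22, 2.79, 3.14, 3.14, 3.14].

### API

Orientations are given as [roll, pitch, yaw] about the fixed x, y, z axes, in that order (R = Rz(yaw) Ry(pitch) Rx(roll)).
In Python, from plant import r gives the robot as it stands. The module is installed in compiled form; this text tells all that it offers.
- The arm moves only by the tool step_arm, never from a script. Its argument "moves" is a list that holds one entry, the list of rows, each a list of 7 numbers: the shift along the tool's x, y, z in units of 50 mm (1.0 is 50 mm), then the turn, a rotation vector about the tool's x, y, z in rad, then the finger opening in mm, from 0 to 85.4. In form: [[[dx, dy, dz, wx, wy, wz, jaw], ...]]. A call has 1 to 10 rows; each row is the pose to reach, as a shift and turn from the pose commanded when the call began, along the tool's axes at that moment; what a row does not reach only later rows make up. A row lasts 1/10 s, in which the tool goes at most 50 mm and 8.59 degrees, less where a joint would pass 70% of its speed; a pose out of reach is approached as far as the arm can. A call with a gripper value outside its range is refused whole. The fingers move at their own pace and stop on an object; "newtons" is the grip in N (left out, the last holds). Time passes only in rows, so rows that repeat a pose let the fingers close. It gives the time, the measured TCP pose, the force, the opening and the grip force at its end, in the units of the state.
- r.read_state(): the state, without advancing time (a new reading comes with each control period).
- r.grab_frame(name): name is "side" or "top" or "wrist"; returns a dict with "frame" (480x640x3 uint8, red, green, blue), "fx", "fy", "cx", "cy" (pixels), "D" ([k1, k2, p1, p2, k3] as OpenCV has them; the pictures are not rectified), "R" (3x3) and "t" (3): a world point X has camera coordinates R X + t. Camera axes: x right, y down, z forward; pixel columns grow to the right and rows downward; lengths in m; the calibration is good to about 2 mm. A picture is of the moment at which its call begins. There is no depth.
- r.finish_job(): hands the job in; it is judged then, once.
The state is a dict: "time": time; "joint_positions": joint angles; "qvel": joint speeds; "effort": joint torques, N m; "tcp_pos": TCP position; "ee_rot": TCP orientation; "ft_force": force on the tool from outside, world axes, zero at the start; "ft_torque": the same for the moment, N m; "opening": finger opening in m; "grasp_force": force on a finger pad.
Only numpy, scipy, OpenCV 4.12 (cv2) and the standard library are available. Lean on these libraries where they do the work, as an engineer would, in place of code of your own. Each camera call takes 0.05 s, during which the arm holds its last target. There are 200 camera calls.

## Working session

There is one attempt and no reset: what is moved stays moved. The work goes in short steps, Python scripts to look and compute and a tool call to move; the robot and the scene stay as the last step left them, time stands still between calls to the robot, and variables do not carry over. Pictures are saved under pics/ and viewed, at most 10 in all, crops included, and the job is handed in when it is done.

Besides the shell and the picture viewer there is one more tool, called after ">>>" by a JSON object that holds its "op" and its "data", one argument or row to a line. step_arm: Moves the arm, as the interface text tells. Its arguments: {"type":"object","properties":{"moves":{"type":"array","items":{"type":"array","items":{"type":"array","items":{"type":"number"}}}},"newtons":{"type":"number"}},"required":["moves"]}

```bash
mkdir -p pics; cat > h.py <<'E'
import numpy as np, cv2
from plant import r
from scipy.spatial.transform import Rotation as Ro
def grab(n,save=None):
    f=r.grab_frame(n)
    if save: cv2.imwrite('pics/'+save,f['frame'][:,:,::-1])
    f['K']=np.array([[f['fx'],0,f['cx']],[0,f['fy'],f['cy']],[0,0,1]]);f['R']=np.array(f['R']);f['t']=np.array(f['t']);f['D']=np.array(f['D'],float)
    return f
def ray(f,uv):
    p=cv2.undistortPoints(np.array(uv,float).reshape(-1,1,2),f['K'],f['D']).reshape(-1,2)
    d=np.c_[p,np.ones(len(p))]@f['R']; return -f['R'].T@f['t'], d
def onz(f,uv,z):
    o,d=ray(f,uv); return o+d*((z-o[2])/d[:,2])[:,None]
def proj(f,X):
    return cv2.projectPoints(np.array(X,float).reshape(-1,1,3),cv2.Rodrigues(f['R'])[0],f['t'],f['K'],f['D'])[0].reshape(-1,2)
def tri(fa,a,fb,b):
    oa,da=ray(fa,a);ob,db=ray(fb,b);da=da[0];db=db[0]
    s=np.linalg.lstsq(np.c_[da,-db],ob-oa,rcond=None)[0]
    P,Q=oa+s[0]*da,ob+s[1]*db; return (P+Q)/2,np.linalg.norm(P-Q)
E
python3 - <<'E'
from h import *
for n in ['top','side']:
    f=grab(n,n+'0.png'); print(n,-f['R'].T@f['t'],f['R'][2])
print(r.read_state(),r.tcp_to_grasp)
E
```

```text
top [0.28633723 0.05700612 1.44062246] [ 0.21131294 -0.00750172 -0.97738967]
side [ 0.26511041 -0.75543735  1.00047546] [ 0.24476807  0.64077596 -0.72766391]
{'time': 0.1, 'joint_positions': array([ 1.02739903e+00,  2.59143019e-01,  2.08245110e-02,  1.33371165e+00,
       -3.13429639e-05,  1.41819711e+00]), 'qvel': array([ 1.67767675e-04, -1.51670246e-03,  9.21343937e-04, -7.54899428e-04,
        1.01970875e-04,  9.57027881e-05]), 'effort': array([ 4.04826453e-03, -5.56691694e+01,  3.45072520e+01,  1.15138869e-02,
       -2.05957194e-04,  5.92874835e-05]), 'tcp_pos': array([0.20938473, 0.50830031, 0.23071759]), 'ee_rot': array([-3.14036840e+00, -1.56572355e-04,  2.75079449e+00]), 'ft_force': array([-0.26812939,  0.3473642 ,  0.73494921]), 'ft_torque': array([ 0.01594153,  0.01489197, -0.04625631]), 'grasp_force': 0.0, 'opening': 0.08561991817265405} -0.0187
```

View pics/top0.png

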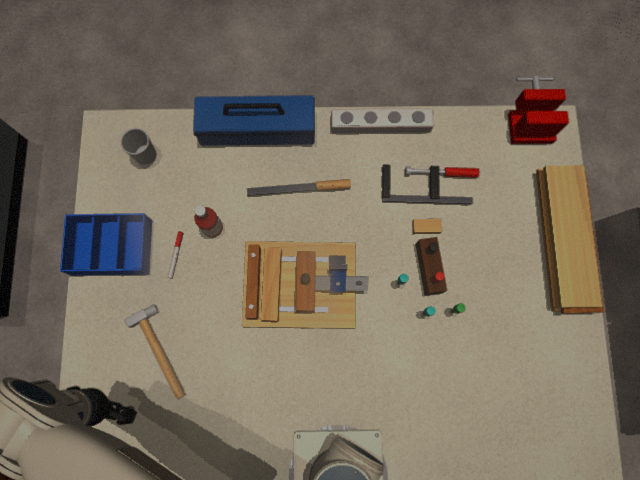

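View pics/side0.png

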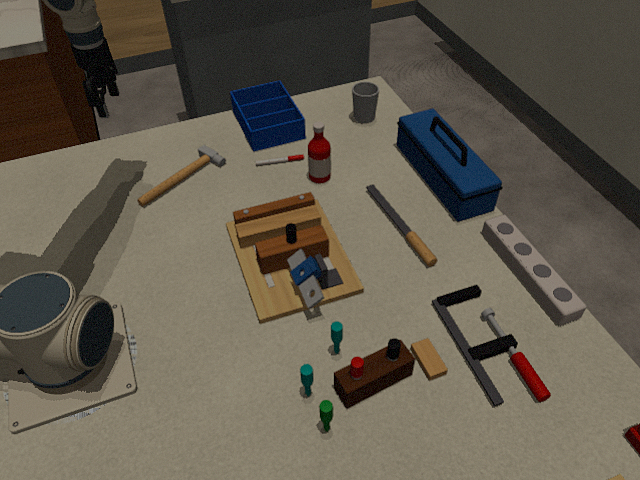

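The red pin candidates are the red head in the dark block (top 439,276; side 357,366), the turquoise ones (403,280 and 429,312) and the green one (459,308). Only the red head, standing in the dark block, fits the description. I'll confirm it in an enlarged crop, which also covers the jig.

```bash
python3 - <<'E'
from h import *
t=cv2.imread('pics/top0.png');s=cv2.imread('pics/side0.png')
cv2.imwrite('pics/tc.png',cv2.resize(t[230:340,235:480],None,fx=3.2,fy=3.2,interpolation=cv2.INTER_CUBIC))
cv2.imwrite('pics/sc.png',cv2.resize(s[185:410,220:430],None,fx=2.6,fy=2.6,interpolation=cv2.INTER_CUBIC))
for n,i,b in [('top',t,(425,262,455,290)),('side',s,(340,350,375,385))]:
    q=i[b[1]:b[3],b[0]:b[2]].astype(int); m=((q[:,:,2]>110)&(q[:,:,2]>3*q[:,:,1])).astype(np.uint8)
    ys,xs=np.nonzero(m);print(n,'red',len(xs),xs.mean()+b[0],ys.mean()+b[1],xs.min()+b[0],xs.max()+b[0],ys.min()+b[1],ys.max()+b[1])
# board corners by line fit
hsv=cv2.cvtColor(t,cv2.COLOR_BGR2HSV)
for p in [(350,315),(350,345),(265,260),(305,260),(250,260)]: print(p,hsv[p[1],p[0]])
E
```

```text
top red 52 439.46153846153845 275.46153846153845 436 443 272 280
side red 101 357.019801980198 361.7821782178218 351 363 357 367
(350, 315) [ 21 117 159]
(350, 345) [ 21  54 160]
(265, 260) [ 16 146 162]
(305, 260) [ 12 146 136]
(250, 260) [ 12 173 131]
```

View pics/tc.png

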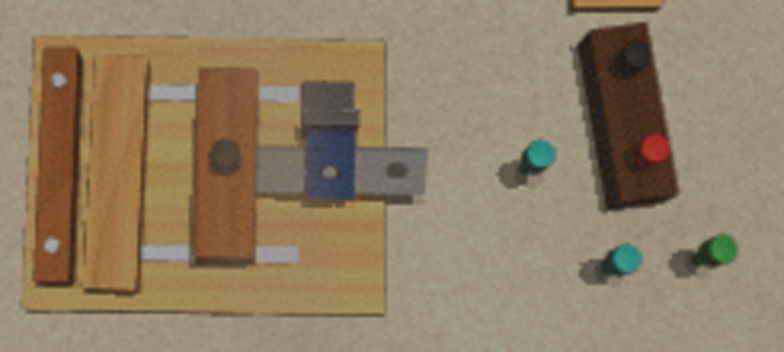

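View pics/sc.png

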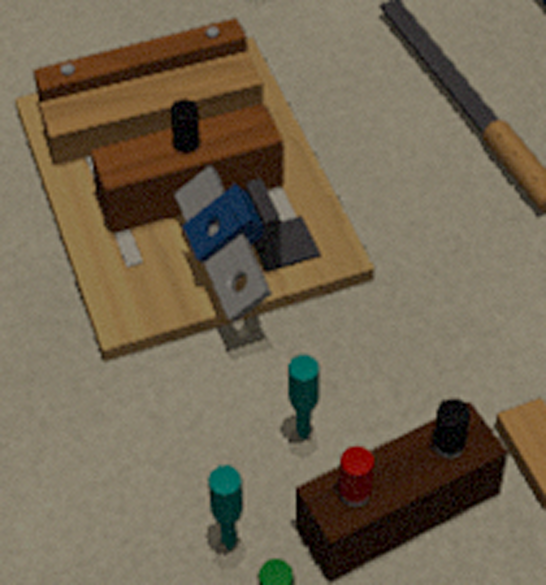

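The crop confirms it: the red-headed pin stands in the near (-x) hole of the dark block (crop 655,150) and the black one in the far hole (635,57). The eyes' mouth is at top crop (330,172) and side crop (213,228). The knob is at (223,155) in the top crop. Now I'll work out the positions.

```bash
cat > m.py <<'E'
from h import *
T=lambda p:np.array(p)/3.2+[235,230]-.35
S=lambda p:np.array(p)/2.6+[220,185]-.3
E
python3 - <<'E'
from m import *
ft=grab('top');fs=grab('side')
# board corners: local order (+x+y),(+x-y),(-x-y),(-x+y)
L=np.array([[.12,.12],[.12,-.19],[-.12,-.19],[-.12,.12]])
def fit(W):
    c=L.mean(0);w=W.mean(0);U,_,V=np.linalg.svd((L-c).T@(W-w));R=(U@V).T
    return R,w-R@c,np.arctan2(R[1,0],R[0,0]),(L@R.T+w-R@c-W)
for n,f,px in [('top',ft,[T(p) for p in [(35,36),(385,40),(385,314),(24,310)]]),('side',fs,[S(p) for p in [(250,32),(373,271),(104,352),(18,102)]])]:
    W=onz(f,px,.018)[:,:2];R,t,y,e=fit(W);print(n,t,y,'\n',e*1000)
    print('eye est',R@[0,-.14]+t)
print('eye tri',tri(ft,T((330,172)),fs,S((213,228))))
print('red tri',tri(ft,(439.5,276),fs,(357,362)))
print('red top z.106: ',onz(ft,[T((655,147))],.106),onz(fs,[S((357,459))],.106), 'blk',onz(ft,[T((636,53))],.106),onz(fs,[S((453,409))],.106))
print('knob top',onz(ft,[T((223,153))],.125),onz(fs,[S((186,106))],.125))
print('block top',onz(ft,[T(p) for p in [(590,38),(647,24),(678,190),(615,207)]],.06))
print('batten top',onz(ft,[T(p) for p in [(98,56),(149,57),(134,292),(84,290)]],.058).mean(0))
E
```

```text
top [0.50456875 0.13231427] -0.026832652578461888 
 [[ 0.32293357  0.90420494]
 [ 0.08565906 -0.61778564]
 [-0.37306032 -1.51221462]
 [-0.03553231  1.22579532]]
eye est [ 0.50081263 -0.00763533]
side [0.50522631 0.13198389] -0.021596629460129167 
 [[-0.68314511 -6.94116934]
 [ 4.14622202  1.89177943]
 [-0.25422021 -0.0071362 ]
 [-3.2088567   5.05652611]]
eye est [ 0.50220301 -0.00798346]
eye tri (array([ 0.49528935, -0.00665444,  0.06824532]), np.float64(0.0006149367990927725))
red tri (array([ 0.50573669, -0.27165556,  0.10482836]), np.float64(0.001585521803341383))
red top z.106:  [[ 0.50584646 -0.27087119  0.106     ]] [[ 0.50688146 -0.27088614  0.106     ]] blk [[ 0.58473122 -0.2602472   0.106     ]] [[ 0.58653169 -0.25959205  0.106     ]]
knob top [[0.5030238  0.08155777 0.125     ]] [[0.50643555 0.08133835 0.125     ]]
block top [[ 0.60874866 -0.23250855  0.06      ]
 [ 0.62038772 -0.28225897  0.06      ]
 [ 0.47654048 -0.29918626  0.06      ]
 [ 0.4630136  -0.24525122  0.06      ]]
batten top [0.49918163 0.17271508 0.058     ]
```

```bash
cat >> h.py <<'E'
def go(p,yaw,tilt=0,from_=None):
    "tool at p, y axis turned so; tilt = lean about jig y (tool z = [sin t,0,-cos t] turned by yaw-pi)"
    s=r.read_state();R0=Ro.from_euler('xyz',s['ee_rot']);
    R1=Ro.from_euler('z',yaw-np.pi)*Ro.from_euler('y',-tilt)*Ro.from_euler('xyz',[np.pi,0,np.pi])
    print('shift',np.round(R0.inv().apply(np.array(p)-s['tcp_pos'])/.05,3),'turn',np.round((R0.inv()*R1).as_rotvec(),3),'zt',R1.apply([0,0,1]),'j',np.round(s['joint_positions'],2),'t',s['time'])
E
python3 -c "
from h import *
go([.504,.0815,.2],np.pi-.025)"
```

```text
shift [-8.7   -5.649  0.622] turn [-0.001 -0.    -0.366] zt [ 3.06129809e-18  1.22426412e-16 -1.00000000e+00] j [ 1.03  0.26  0.02  1.33 -0.    1.42] t 0.2
```

>>> {"op": "step_arm", "data": {
  "moves": [
    [[-8.7, -5.65, 0.62, 0, 0, -0.366, 85], [-8.7, -5.65, 0.62, 0, 0, -0.366, 85], [-8.7, -5.65, 0.62, 0, 0, -0.366, 85], [-8.7, -5.65, 0.62, 0, 0, -0.366, 85], [-8.7, -5.65, 0.62, 0, 0, -0.366, 85], [-8.7, -5.65, 0.62, 0, 0, -0.366, 85], [-8.7, -5.65, 0.62, 0, 0, -0.366, 85], [-8.7, -5.65, 0.62, 0, 0, -0.366, 85], [-8.7, -5.65, 0.62, 0, 0, -0.366, 85], [-8.7, -5.65, 0.62, 0, 0, -0.366, 85]]
  ]
}}

```text
time: 1.2
tcp_pos: [0.489, 0.1027, 0.2019]
ee_rot: [3.141, 0.0, 3.117]
ft_force: [0.1, 1.3, 0.6]
opening: 0.085
grasp_force: 0.0
```

```bash
python3 -c "
from h import *
go([.504,.0815,.2],np.pi-.025)"
```

```text
shift [-0.311 -0.416  0.039] turn [0. 0. 0.] zt [ 3.06129809e-18  1.22426412e-16 -1.00000000e+00] j [ 0.04  0.18 -0.15  1.23  0.    0.06] t 1.2
```

>>> {"op": "step_arm", "data": {
  "moves": [
    [[0, 0, 0, 0, 0, 0, 85], [0, 0, 0, 0, 0, 0, 85], [0, 0, 0, 0, 0, 0, 85]]
  ]
}}

```text
time: 1.5
tcp_pos: [0.4877, 0.1052, 0.2019]
ee_rot: [3.141, -0.001, 3.117]
ft_force: [-0.1, -0.1, 0.2]
opening: 0.0851
grasp_force: 0.0
```

```bash
python3 -c "
from h import *
grab('wrist','w1.png')
go([.504,.0815,.086],np.pi-.025)"
```

```text
shift [-0.339 -0.474  2.321] turn [ 0.    -0.     0.001] zt [ 3.06129809e-18  1.22426412e-16 -1.00000000e+00] j [ 0.04  0.18 -0.15  1.23  0.    0.07] t 1.55
```

View pics/w1.png

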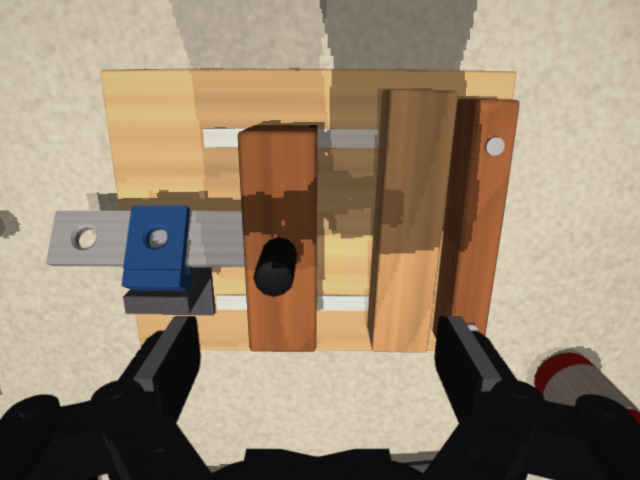

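The wrist view shows the knob top at about (274,281), the eyes' mouth at (157,238), and the board's corners at (102,70), (516,72) and (145,350).

```bash
python3 -c "
from h import *
f=grab('wrist')
print(onz(f,[(275,280)],.125),onz(f,[(157,239)],.071))
print(onz(f,[(102,70),(516,72)],.018))
print(onz(f,[(195,67)],.0))
"
```

```text
[[0.50574758 0.07976851 0.125     ]] [[ 0.49721284 -0.00755589  0.071     ]]
[[ 0.38187274 -0.05244015  0.018     ]
 [ 0.3908182   0.25435296  0.018     ]]
[[0.3811659  0.01245752 0.        ]]
```

>>> {"op": "step_arm", "data": {
  "moves": [
    [[-0.36, -0.49, 0, 0, 0, 0, 85], [-0.36, -0.49, 0.8, 0, 0, 0, 85], [-0.36, -0.49, 1.6, 0, 0, 0, 85], [-0.36, -0.49, 2.32, 0, 0, 0, 85], [-0.36, -0.49, 2.32, 0, 0, 0, 85], [-0.36, -0.49, 2.32, 0, 0, 0, 15], [-0.36, -0.49, 2.32, 0, 0, 0, 15], [-0.36, -0.49, 2.32, 0, 0, 0, 15], [-0.36, -0.49, 2.32, 0, 0, 0, 15], [-0.36, -0.49, 2.32, 0, 0, 0, 15]]
  ],
  "newtons": 40
}}

```text
time: 2.6
tcp_pos: [0.5062, 0.0798, 0.0873]
ee_rot: [3.142, 0.002, 3.117]
ft_force: [-1.5, 0.9, 7.8]
opening: 0.0233
grasp_force: 38.8
```

>>> {"op": "step_arm", "data": {
  "moves": [
    [[0, 0.2, 0, 0, 0, 0, 15], [0, 0.4, 0, 0, 0, 0, 15], [0, 0.6, 0, 0, 0, 0, 15], [0, 0.8, 0, 0, 0, 0, 15], [0, 0.95, 0, 0, 0, 0, 15], [0, 1.05, 0, 0, 0, 0, 15], [0, 1.05, 0, 0, 0, 0, 15], [0, 1.05, 0, 0, 0, 0, 15]]
  ]
}}

```text
time: 3.4
tcp_pos: [0.5078, 0.1327, 0.0873]
ee_rot: [3.141, 0.003, 3.117]
ft_force: [-0.7, 3.2, 6.4]
opening: 0.023
grasp_force: 39.1
```

>>> {"op": "step_arm", "data": {
  "moves": [
    [[0, 0.06, 0, 0, 0, 0, 15], [0, 0.12, 0, 0, 0, 0, 15], [0, 0.12, 0, 0, 0, 0, 15]]
  ]
}}

```text
time: 3.7
tcp_pos: [0.5078, 0.1353, 0.0873]
ee_rot: [-3.135, 0.002, 3.115]
ft_force: [-1.3, -18.9, 9.1]
opening: 0.0229
grasp_force: 40.2
```

>>> {"op": "step_arm", "data": {
  "moves": [
    [[0, -0.05, 0, 0, 0, 0, 15], [0, -0.05, 0, 0, 0, 0, 80], [0, -0.05, 0, 0, 0, 0, 80], [0, -0.05, 0, 0, 0, 0, 80], [0, -0.05, 0, 0, 0, 0, 80], [0, -0.05, -0.8, 0, 0, 0, 80], [0, -0.05, -1.6, 0, 0, 0, 80], [0, -0.8, -2.4, 0, 0, 0, 80], [0, -1.8, -2.4, 0, 0, 0, 80], [0, -1.8, -2.4, 0, 0, 0, 80]]
  ]
}}

```text
time: 4.7
tcp_pos: [0.5054, 0.0446, 0.2074]
ee_rot: [-3.14, 0.003, 3.114]
ft_force: [0.2, 0.5, -0.3]
opening: 0.0803
grasp_force: 0.0
```

```bash
python3 -c "
from h import *
grab('wrist','w2.png');grab('top','t2.png')
go([.506,-.271,.2],np.pi+.136)"
```

```text
shift [-0.198 -6.363  0.119] turn [ 0.     0.    -0.163] zt [-1.66039015e-17  1.21333871e-16 -1.00000000e+00] j [-0.07  0.19 -0.13  1.25  0.   -0.05] t 4.8
```

View pics/w2.png

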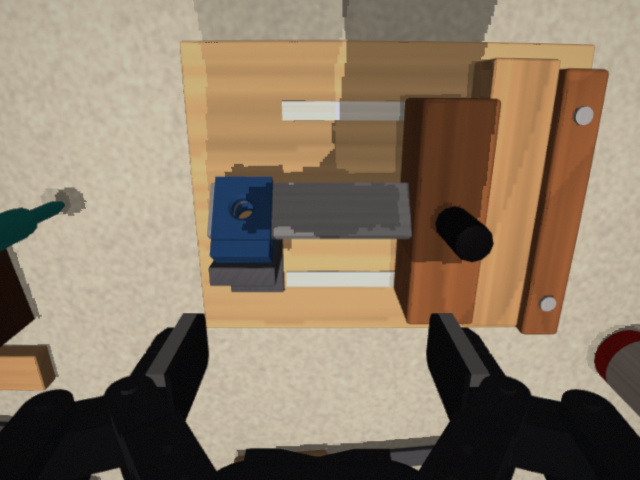

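The jaw is home: batten against the fixed jaw, and the bar's hole lined up under the eyes' mouth (242,210). Next I move above the red pin.

>>> {"op": "step_arm", "data": {
  "moves": [
    [[-0.2, -6.36, 0, 0, 0, -0.163, 80], [-0.2, -6.36, 0, 0, 0, -0.163, 80], [-0.2, -6.36, 0, 0, 0, -0.163, 80], [-0.2, -6.36, 0, 0, 0, -0.163, 80], [-0.2, -6.36, 0, 0, 0, -0.163, 80], [-0.2, -6.36, 0, 0, 0, -0.163, 80], [-0.2, -6.36, 0, 0, 0, -0.163, 80], [-0.2, -6.36, 0, 0, 0, -0.163, 80], [-0.2, -6.36, 0, 0, 0, -0.163, 80]]
  ]
}}

```text
time: 5.7
tcp_pos: [0.5072, -0.2689, 0.205]
ee_rot: [3.14, -0.001, -3.003]
ft_force: [0.3, 0.6, -0.3]
opening: 0.0803
grasp_force: 0.0
```

```bash
python3 -c "
from h import *
f=grab('wrist','w3.png')
q=f['frame'].astype(int);m=((q[:,:,0]>90)&(q[:,:,0]>3*q[:,:,1])).astype(np.uint8)
n,l,s,c=cv2.connectedComponentsWithStats(m)
for i in range(1,n):
    if s[i,4]>60: print(s[i],c[i])
fw=cv2.imread('pics/w2.png')
go([.506,-.271,.071],np.pi+.136)"
```

```text
shift [ 0.029 -0.052  2.687] turn [ 0.001 -0.001  0.003] zt [-1.66039015e-17  1.21333871e-16 -1.00000000e+00] j [-0.63  0.31  0.03  1.29  0.   -0.77] t 5.75
```

View pics/w3.png

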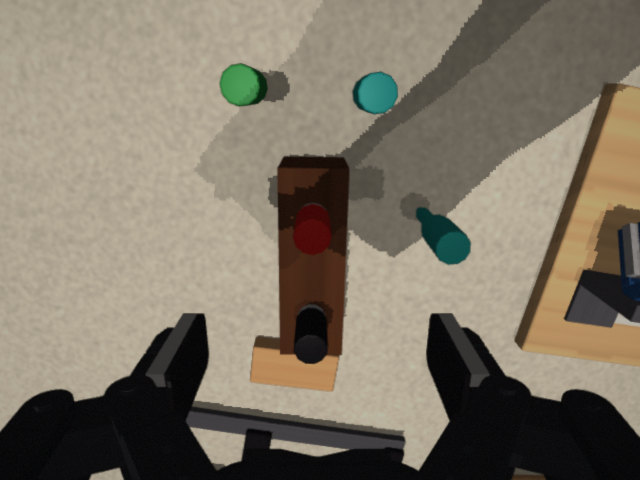

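Red head top at about (312,236); the black one is at (311,348). The nearest turquoise pin is clear of the fingers.

```bash
python3 -c "
from h import *
f=grab('wrist')
print(onz(f,[(312,236),(311,348)],.106))
print(onz(f,[(453,249)],.09))
s=r.read_state();print(s['tcp_pos'],proj(f,[[.506,-.271,.106]]))
"
```

```text
[[ 0.50701144 -0.27250885  0.106     ]
 [ 0.58611001 -0.26245648  0.106     ]]
[[ 0.50846013 -0.17815441  0.09      ]]
[ 0.50724616 -0.26818373  0.20567424] [[314.66740504 234.76961748]]
```

>>> {"op": "step_arm", "data": {
  "moves": [
    [[0.02, -0.07, 0.8, 0, 0, 0, 60], [0.02, -0.07, 1.6, 0, 0, 0, 60], [0.02, -0.07, 2.3, 0, 0, 0, 60], [0.02, -0.07, 2.68, 0, 0, 0, 60], [0.02, -0.07, 2.68, 0, 0, 0, 60], [0.02, -0.07, 2.68, 0, 0, 0, 15], [0.02, -0.07, 2.68, 0, 0, 0, 15], [0.02, -0.07, 2.68, 0, 0, 0, 15], [0.02, -0.07, 2.68, 0, 0, 0, 15]]
  ],
  "newtons": 50
}}

```text
time: 6.7
tcp_pos: [0.5073, -0.2736, 0.0737]
ee_rot: [-3.14, 0.003, -3.003]
ft_force: [-0.4, 2.3, 7.5]
opening: 0.0227
grasp_force: 48.9
```

>>> {"op": "step_arm", "data": {
  "moves": [
    [[0, 0, -0.7, 0, 0, 0, 15], [0, 0, -1.5, 0, 0, 0, 15], [0, 0, -2.3, 0, 0, 0, 15], [0, 0, -2.8, 0, 0, 0, 15], [0, 0, -2.8, 0, 0, 0, 15]]
  ]
}}

```text
time: 7.2
tcp_pos: [0.5076, -0.2744, 0.2166]
ee_rot: [-3.136, 0.005, -3.003]
ft_force: [-0.0, -0.2, -1.6]
opening: 0.0228
grasp_force: 49.5
```

```bash
python3 -c "
from h import *
go([.506,.045,.21],np.pi-.027)"
```

```text
shift [-0.846  6.333  0.103] turn [-0.005  0.006  0.165] zt [ 3.30614463e-18  1.22420044e-16 -1.00000000e+00] j [-0.64  0.3   0.05  1.31 -0.   -0.78] t 7.2
```

>>> {"op": "step_arm", "data": {
  "moves": [
    [[-0.85, 6.33, 0, 0, 0, 0.165, 15], [-0.85, 6.33, 0, 0, 0, 0.165, 15], [-0.85, 6.33, 0, 0, 0, 0.165, 15], [-0.85, 6.33, 0, 0, 0, 0.165, 15], [-0.85, 6.33, 0, 0, 0, 0.165, 15], [-0.85, 6.33, 0, 0, 0, 0.165, 15], [-0.85, 6.33, 0, 0, 0, 0.165, 15], [-0.85, 6.33, 0, 0, 0, 0.165, 15], [-0.85, 6.33, 0, 0, 0, 0.165, 15], [-0.85, 6.33, 0, 0, 0, 0.165, 15]]
  ]
}}

```text
time: 8.2
tcp_pos: [0.5049, 0.045, 0.2117]
ee_rot: [-3.141, -0.0, 3.114]
ft_force: [-0.7, 0.1, -0.0]
opening: 0.0225
grasp_force: 49.6
```

```bash
python3 -c "
from h import *
import pickle
r.grab_frame('wrist');r.grab_frame('wrist');r.grab_frame('wrist')
d={n:grab(n) for n in ['wrist','top','side']}
pickle.dump((d,r.read_state()),open('d.pkl','wb'))
f=d['wrist'];print(r.read_state()['tcp_pos'],proj(f,[[.5,-.0075,.071]]))
im=f['frame'][:,:,::-1]
u,v=proj(f,[[.5,-.0075,.071]])[0].astype(int)
a=cv2.resize(im[v-60:v+60,u-60:u+60],(390,390),interpolation=cv2.INTER_CUBIC);print(u,v)
b=cv2.resize(im,(520,390))
s=d['side'];p=proj(s,[[.5,-.0075,.071]])[0].astype(int);t=d['top'];q=proj(t,[[.5,-.0075,.071]])[0].astype(int);print('side',p,'top',q)
c=cv2.resize(s['frame'][p[1]-20:p[1]+20,p[0]-20:p[0]+20,::-1],(390,390),interpolation=cv2.INTER_CUBIC)
cv2.imwrite('pics/c3.png',np.hstack([a,c]))
"
```

```text
[0.50498686 0.04515221 0.21188185] [[244.28153574 213.30457447]]
244 213
side [303 271] top [338 281]
```

View pics/c3.png

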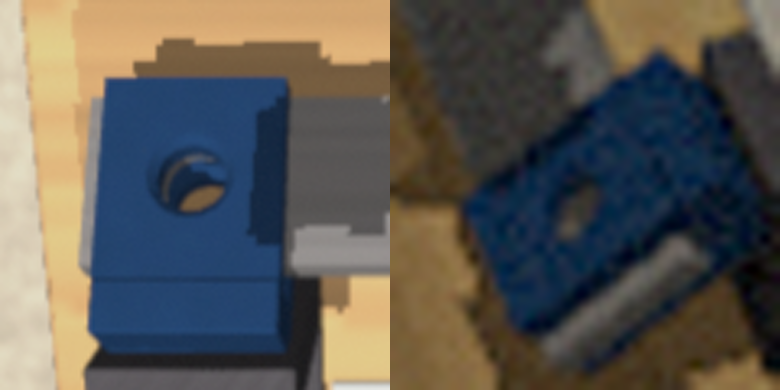

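The crops show the mouth: the chamfer ring is centred at wrist crop (190,180) and side crop (186,206), and the bar's hole lines up beneath. I'll triangulate these.

```bash
cat > e.py <<'E'
from h import *
import pickle
d,s=pickle.load(open('d.pkl','rb'))
w,sd,t=d['wrist'],d['side'],d['top']
A=lambda p:np.array(p)/3.25+[184,153]-.35
B=lambda p:np.array(p)/9.75+[283,251]-.45
print('wrist z.071',onz(w,[A((190,180))],.071),'side',onz(sd,[B((186,206))],.071),'tri',tri(w,A((190,180)),sd,B((186,206))))
# plane of upper face: through P0 normal n ; corners for size/heading check
yaw=-.027;Rj=Ro.from_euler('z',yaw);n=Rj.apply([-np.sin(np.radians(35)),0,np.cos(np.radians(35))])
P=onz(w,[A((190,180))],.071)[0]
o,dd=ray(w,[A(p) for p in [(105,77),(290,80),(284,282),(92,278)]])
X=o+dd*(((P-o)@n)/(dd@n))[:,None]
print(Rj.inv().apply(X-P)*1000, (X.mean(0)))
# pin in wrist cam, tip expected
print('w tip exp',proj(w,[s['tcp_pos']-[0,0,.0637]]))
E
python3 e.py
python3 -c "
from e import *
# board edges in new wrist frame: color rows, gradient along given lines
im=cv2.cvtColor(w['frame'],cv2.COLOR_RGB2HSV)
for v in (100,150,250,300): 
    row=im[v,120:240,1].astype(int); k=np.argmax(np.abs(cv2.GaussianBlur(row.astype(np.float32)[None],(9,1),2)[0][4:]-cv2.GaussianBlur(row.astype(np.float32)[None],(9,1),2)[0][:-4]));print(v,122+k, onz(w,[(122+k,v)],.018))
"
```

```text
wrist z.071 [[ 0.49612767 -0.00870681  0.071     ]] side [[ 0.49561483 -0.00699536  0.071     ]] tri (array([ 0.49542737, -0.00835894,  0.07275569]), np.float64(0.00048133618266576626))
[[-19.94943033 -20.13541036 -13.9687415 ]
 [-19.20679253  20.94859279 -13.44874092]
 [ 18.80654509  21.02421334  13.16848464]
 [ 18.02583579 -19.72752047  12.6218261 ]] [ 0.49556116 -0.00816385  0.07059321]
w tip exp [[319.81876514 258.28557265]]
wrist z.071 [[ 0.49612767 -0.00870681  0.071     ]] side [[ 0.49561483 -0.00699536  0.071     ]] tri (array([ 0.49542737, -0.00835894,  0.07275569]), np.float64(0.00048133618266576626))
[[-19.94943033 -20.13541036 -13.9687415 ]
 [-19.20679253  20.94859279 -13.44874092]
 [ 18.80654509  21.02421334  13.16848464]
 [ 18.02583579 -19.72752047  12.6218261 ]] [ 0.49556116 -0.00816385  0.07059321]
w tip exp [[319.81876514 258.28557265]]
100 185 [[ 0.42230609 -0.05607795  0.018     ]]
150 190 [[ 0.46064833 -0.05673464  0.018     ]]
250 212 [[ 0.54625457 -0.04818652  0.018     ]]
300 204 [[ 0.59398017 -0.06077421  0.018     ]]
```

```bash
cat > g.py <<'E'
from h import *
import sys
t=np.radians(35);n=Ro.from_euler('z',-.027).apply([-np.sin(t),0,np.cos(t)])
M=np.array([.4957,-.0082,.071])
def ins(h,off=(0,0,0)): go(M+n*(h+.0637)+np.array(off),np.pi-.027,t)
E
python3 -c "
from g import *
ins(.04)"
```

```text
shift [ 1.345 -1.073  1.119] turn [-0.    -0.611 -0.001] zt [ 0.57336738 -0.01548468 -0.81915204] j [-0.08  0.19 -0.12  1.26 -0.   -0.05] t 8.5
```

>>> {"op": "step_arm", "data": {
  "moves": [
    [[0.5, -0.5, 0, 0, -0.14, 0, 15], [1.34, -1.07, 0, 0, -0.28, 0, 15], [1.34, -1.07, 0.4, 0, -0.42, 0, 15], [1.34, -1.07, 0.8, 0, -0.55, 0, 15], [1.34, -1.07, 1.12, 0, -0.611, 0, 15], [1.34, -1.07, 1.12, 0, -0.611, 0, 15], [1.34, -1.07, 1.12, 0, -0.611, 0, 15], [1.34, -1.07, 1.12, 0, -0.611, 0, 15]]
  ]
}}

```text
time: 9.3
tcp_pos: [0.4385, -0.0066, 0.1581]
ee_rot: [-3.141, 0.612, 3.115]
ft_force: [1.1, 0.7, 0.2]
opening: 0.0227
grasp_force: 49.6
```

```bash
python3 -c "
from g import *
import pickle
ins(.01)
d={n:grab(n) for n in ['wrist','side','top']}
pickle.dump((d,r.read_state()),open('d2.pkl','wb'))
tip=M+n*.04
o=[]
for k,(nm,h) in enumerate([('wrist',60),('side',30)]):
    f=d[nm];u=proj(f,[M,tip,M+n*.096]);print(nm,u)
    c=u[:2].mean(0).astype(int);x,y=np.clip(c,h,None);print('org',x-h,y-h,390/(2*h))
    o.append(cv2.resize(f['frame'][y-h:y+h,x-h:x+h,::-1],(390,390),interpolation=cv2.INTER_CUBIC))
cv2.imwrite('pics/c4.png',np.hstack(o))
"
```

```text
shift [ 0.063 -0.001  0.609] turn [-0.001  0.001  0.   ] zt [ 0.57336738 -0.01548468 -0.81915204] j [-0.32 -0.24 -0.87  0.35  0.17 -0.24] t 9.3
wrist [[318.87227451 228.88938282]
 [319.12323948 251.80455707]
 [319.66200379 301.14612325]]
org 258 180 3.25
side [[301.85789691 272.06581471]
 [290.76067684 264.98145223]
 [274.27431381 254.45769375]]
org 266 238 6.5
```

View pics/c4.png

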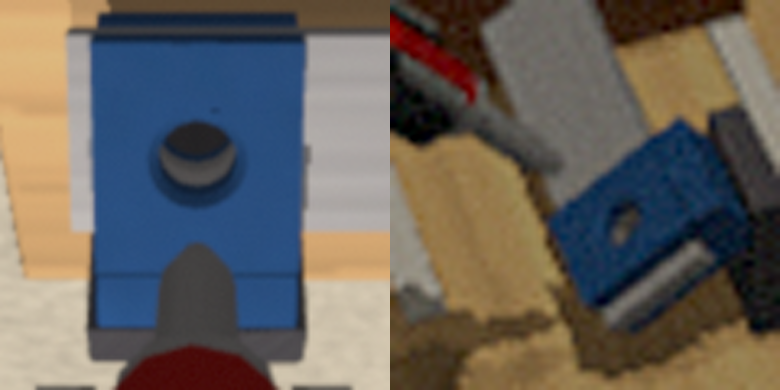

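The tip is at wrist crop (197,243) and the mouth at (198,163), so it is laterally centred. It needs about 3.5 mm along tool x. I'll go in slowly, watching the force.

>>> {"op": "step_arm", "data": {
  "moves": [
    [[0.07, 0, 0.2, 0, 0, 0, 15], [0.07, 0, 0.4, 0, 0, 0, 15], [0.07, 0, 0.6, 0, 0, 0, 15], [0.07, 0, 0.7, 0, 0, 0, 15], [0.07, 0, 0.8, 0, 0, 0, 15], [0.07, 0, 0.9, 0, 0, 0, 15], [0.07, 0, 1.0, 0, 0, 0, 15]]
  ]
}}

```text
time: 10.15
tcp_pos: [0.4627, -0.0066, 0.113]
ee_rot: [-3.141, 0.611, 3.115]
ft_force: [-0.6, -0.7, -0.1]
opening: 0.0224
grasp_force: 49.6
```

```bash
python3 -c "
from g import *
ins(-.01)
R=Ro.from_euler('xyz',r.read_state()['ee_rot']);print(R.inv().apply(r.read_state()['ft_force']))"
```

```text
shift [-0.059 -0.015 -0.007] turn [0. 0. 0.] zt [ 0.57336738 -0.01548468 -0.81915204] j [-0.3  -0.12 -0.94  0.16  0.15 -0.22] t 10.15
[ 0.58542353 -0.68779403 -0.26350669]
```

>>> {"op": "step_arm", "data": {
  "moves": [
    [[-0.04, 0, 0, 0, 0, 0, 15], [-0.04, 0, 0.06, 0, 0, 0, 15], [-0.04, 0, 0.12, 0, 0, 0, 15], [-0.04, 0, 0.18, 0, 0, 0, 15], [-0.04, 0, 0.18, 0, 0, 0, 15]]
  ]
}}

```text
time: 10.65
tcp_pos: [0.4691, -0.0067, 0.1064]
ee_rot: [3.141, 0.611, 3.115]
ft_force: [0.0, 0.7, -1.1]
opening: 0.0228
grasp_force: 49.6
```

```bash
cat > f.py <<'E'
from g import *
s=r.read_state();R=Ro.from_euler('xyz',s['ee_rot']);print(R.inv().apply(s['ft_force']),'depth',(M+n*.0637-s['tcp_pos'])@n)
ins(-.05)
E
python3 f.py
```

```text
[0.66690791 0.69926374 0.93142667] depth 0.019421725039013533
shift [-0.03  -0.016  0.612] turn [ 0. -0.  0.] zt [ 0.57336738 -0.01548468 -0.81915204] j [-0.29 -0.1  -0.94  0.14  0.15 -0.22] t 10.65
```

>>> {"op": "step_arm", "data": {
  "moves": [
    [[-0.01, 0, 0.08, 0, 0, 0, 15], [-0.02, 0, 0.16, 0, 0, 0, 15], [-0.02, 0, 0.24, 0, 0, 0, 15], [-0.02, 0, 0.32, 0, 0, 0, 15], [-0.02, 0, 0.4, 0, 0, 0, 15], [-0.02, 0, 0.4, 0, 0, 0, 15]]
  ]
}}

```text
time: 11.25
tcp_pos: [0.4813, -0.007, 0.0902]
ee_rot: [3.141, 0.61, 3.115]
ft_force: [-1.0, -1.7, -3.4]
opening: 0.0225
grasp_force: 49.5
```

```bash
python3 f.py
```

```text
[ 2.71727072 -1.75559065  2.29363347] depth 0.0396934905232718
shift [-0.017 -0.016  0.206] turn [ 0.    -0.001 -0.   ] zt [ 0.57336738 -0.01548468 -0.81915204] j [-0.28 -0.04 -0.95  0.07  0.14 -0.21] t 11.25
```

>>> {"op": "step_arm", "data": {
  "moves": [
    [[-0.01, 0, 0.06, 0, 0, 0, 15], [-0.01, 0, 0.12, 0, 0, 0, 15], [-0.01, 0, 0.18, 0, 0, 0, 15], [-0.01, 0, 0.22, 0, 0, 0, 15], [-0.01, 0, 0.22, 0, 0, 0, 15]]
  ]
}}

```text
time: 11.75
tcp_pos: [0.4871, -0.0067, 0.0823]
ee_rot: [3.141, 0.611, 3.115]
ft_force: [-19.2, 0.7, 15.2]
opening: 0.0229
grasp_force: 52.7
```

```bash
python3 f.py
```

```text
[  7.04287529   0.19805831 -23.51967466] depth 0.04955217016515649
shift [-0.012 -0.025  0.009] turn [ 0.001 -0.     0.   ] zt [ 0.57336738 -0.01548468 -0.81915204] j [-0.27 -0.02 -0.96  0.03  0.14 -0.2 ] t 11.75
```

The collar is seated: 24 N along the axis at 49.6 mm depth. I'll release and back off along the axis.

>>> {"op": "step_arm", "data": {
  "moves": [
    [[0, 0, -0.02, 0, 0, 0, 15], [0, 0, -0.02, 0, 0, 0, 55], [0, 0, -0.02, 0, 0, 0, 55], [0, 0, -0.02, 0, 0, 0, 55], [0, 0, -0.02, 0, 0, 0, 55], [0, 0, -0.5, 0, 0, 0, 55], [0, 0, -1.2, 0, 0, 0, 55], [0, 0, -2.0, 0, 0, 0, 55], [0, 0, -2.6, 0, 0, 0, 55], [0, 0, -2.6, 0, 0, 0, 55]]
  ]
}}

```text
time: 12.75
tcp_pos: [0.4137, -0.0055, 0.1925]
ee_rot: [-3.139, 0.617, 3.116]
ft_force: [0.6, -1.1, 0.5]
opening: 0.0551
grasp_force: 0.0
```

```bash
python3 -c "
from g import *
w=grab('wrist');t=grab('top');s=grab('side')
for f in (t,s): print(proj(f,[M+n*.046]))
a=cv2.resize(s['frame'][190:330,220:390,::-1],(425,350),interpolation=cv2.INTER_CUBIC)
b=cv2.resize(w['frame'][:,:,::-1],(373,280));b=cv2.copyMakeBorder(b,0,70,0,0,cv2.BORDER_CONSTANT)
cv2.imwrite('pics/c5.png',np.hstack([a,b]))
print(r.read_state()['ft_force'])"
```

```text
[[339.01330364 290.84912826]]
[[289.04882918 263.88867194]]
[0.04737012 0.31444581 0.56369984]
```

View pics/c5.png

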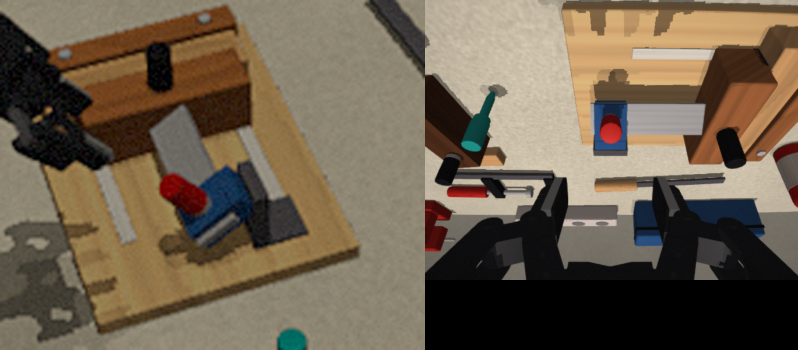

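The pin sits in the eyes with its collar down (side crop 185,193), the jaw is closed on the batten, and the gripper is clear.

```bash
python3 -c "
from plant import r
print(r.finish_job())"
```

```text
the job is handed in; nothing more can be done
None
```

I handed the job in at about 13 s; no verdict came back. The final pictures show the jaw home against the batten and the red pin seated collar-down in the eyes. The gripper was clear, and I saw no sign of anything else having moved.

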